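# Pin the clamping strap of a board jig

## Robot

A 7-joint arm with a two-finger parallel gripper is mounted at the origin on a cart in front of the work surface, level with it; the furniture and walls round the work are solid. World frame = base frame: x ahead of the robot, y to its left, z up, the work surface at z = 0. Lengths are in m, angles in rad, forces in N, time in s.
With the tool pointing down it reaches from about 0.425 to 0.925 m from the base axis. Payload 6.8 kg.
Tool frame: the origin (TCP) lies between the finger pads; the fingertips stand r.tcp_to_tips ahead of it and the grasp point (between the pads) is the TCP (r.tcp_to_tips is the distance from the TCP to the fingertips, in m); z points along the fingers, y is the line along which they close (so a half turn about z gives the same grasp; the last joint's range is limited). The gripper opens to 85 mm and grips with 20 to 120 N. Pads are 22 mm wide; open, the fingers measure 114 mm over their backs; the gripper's body (76 mm by 85 mm) begins 54 mm behind the grasp point. The pads swing forward as they close: fully open they stand 13 mm farther back than shut.
Start: joints at [1.218, 0.477, 0.022, 1.555, -0.011, 1.109, -0.083], TCP at [0.164, -0.655, 0.25] pointing down, gripper open.
Joint ranges: [-2.96, 2.96], [-0.34, 2.1], [-1.41, 1.46], [0.24, 2.44], [-1.37, 4.51], [0.17, 1.92], [-2.96, 2.96]. Speed limits (rad/s): [2.39, 2.39, 3.14, 3.14, 3.14, 3.14, 3.14].

## Interface

Orientations are given as a rotation vector (axis times angle).
In Python, from bench import r gives the robot as it stands.
- The arm moves only by the tool servo_tool, never from a script. Its argument "commands" is a list of rows, each a list of 2 entries, a list of its own where there are three numbers: the shift along the tool's x, y, z normalised to -1 to 1, where 1 is 250 mm, then the turn, a rotation vector about the tool's x, y, z normalised to -1 to 1, where 1 is 90 degrees. In form: [[[dx, dy, dz], [ax, ay, az]], ...]. A call has 1 to 20 rows; each row is the pose to reach, as a shift and turn from the pose commanded when the call began, along the tool's axes at that moment; what a row does not reach only later rows make up. A row lasts 1/10 s, in which the tool goes at most 50 mm and 8.59 degrees, less where a joint would pass 70% of its speed; a pose out of reach is approached as far as the arm can. A call with a number of a shift or a turn outside -1 to 1 is refused whole. A call with a gripper value outside its range is refused whole. "claw" is the closure, from 0 (fully open) to 1 (shut), set as the call begins (left out, the last holds). The fingers move at their own pace and stop on an object; "squeeze" is the grip in N (left out, the last holds). Time passes only in rows, so rows that repeat a pose let the fingers close. It gives the time, the measured TCP pose, the force, the opening and the grip force at its end, in the units of the state.
- r.get_obs(): the state, without advancing time (a new reading comes with each control period).
- r.grab_frame(name): name is "scene" or "top" or "wrist"; returns (picture, depth): 384x512x3 uint8, red, green, blue; 384x512 float32, m along the optical axis (not along the pixel's ray), 0 where there is no reading.
- r.camera_model(name): a dict with "fx", "fy", "cx", "cy" (pixels), "extrinsics" (4x4, takes a point from camera to world coordinates); the wrist camera has in their place "hand_eye" (4x4, takes a point from camera to tool coordinates, whose origin is the TCP and whose axes are the flange's). Camera axes: x right, y down, z forward; pixel columns grow to the right and rows downward; lengths in m; the calibration is good to about 2 mm. A picture is of the moment at which its call begins: read the wrist's pose just before it. camera_model takes no time and is no camera call.
- r.hand_in(): hands the job in; it is judged then, once.
Trained networks look in the newest picture that a camera, given by its name, has taken for a name from the list of things; names that differ only in an ending like _2 or _b are one class to them, and where a whole thing is asked for, a point or a joint stands for the part that bears it (a point fixed in the world has none). Each returns a list of dicts, best first, with "confidence" (0 to 1); they miss things now and then, are a little off and sometimes report something else, mostly with a low value. They report only what shows in the picture. A call takes as long as a camera call. They do not tell look-alikes from the thing itself.
- r.boxes_of(camera, target): "uv" ([column, row] in pixels, amid what is visible of it).
- r.mark_of(camera, target): "uv" ([column, row] in pixels: a listed point, or the origin of a listed thing).
The state is a dict: "clock": time; "joints": joint angles; "qvel": joint speeds; "tau": joint torques, N m; "tcp_pos": TCP position; "orientation": TCP orientation; "contact_force": force on the tool from outside, world axes, zero at the start; "moment": the same for the moment, N m; "grip_width": finger opening in m; "gripper_force": force on a finger pad.
Only numpy, scipy, OpenCV 4.12 (cv2) and the standard library are available. Lean on these libraries where they do the work, as an engineer would, in place of code of your own. Each camera call takes 0.05 s, during which the arm holds its last target. There are 200 camera calls.

## Task

Clamp the circuit board in the jig: swing the steel strap by its upright post until its eye is fully home in the fork, then take the longer of the two headed pins from the rack and push it down through fork, eye and fork until its collar sits flush on the fork. Let go, leave the shorter pin in the rack, and do not disturb the things lying about.

Things in the scene. Friction and masses are not known exactly. Their poses are not given: they have to be found in the camera images.
- jig: fixed jig: base plate 110 (x) x 230 (y) x 10 mm, origin at the centre of its underside. Hinge post at y=+75 mm; at x=0, y=-75 mm a steel fork of two level plates (50 in x, 44 in y; heights 30-42 and 56-68 mm), open to -x and both y sides, closed by a web at x=25 to 39 mm. A board (fixed) lies in a nest in the middle, below the strap. Stands turned by up to 0.2 rad
- fork_hole (a point): centre of the mouth of the fork's vertical 18 mm hole (1.5 mm chamfer), on the upper plate's top face, 68 mm above the bench; axes as the jig's. The hole runs through both plates; open space (20 mm) below the lower one
- strap_hinge (a point): on the strap's vertical hinge axis, at the height of the strap's top face (54 mm); axes as the jig's
- strap (a joint): angle of the strap about its hinge, rad: 0 = home against its stop, strap along the jig's -y with its eye in line with the fork hole; positive = swung open towards the jig's -x (up to 1.3). Seen from above it closes anticlockwise. Stays where it is left
- strap_post (a point): on the axis of the strap's upright round black post (18 mm diameter, 46 mm tall, heights 58-104 mm), at height 84 mm; 70 mm from the hinge axis
- strap_eye (a point): centre of the eye at the strap's free end, on its top face (54 mm high), 150 mm from the hinge axis; eye 40 mm outside, 20 mm hole, 10 mm thick (heights 44-54 mm)
- rack: fixed aluminium block 130 (x) x 56 (y) x 32 mm high, origin at the centre of its underside; two 18 mm sockets, 22 mm deep, at x=-35 and +35 mm, y=0, each with a pin standing upright in it
- long_pin: the longer headed pin, upright in either socket, 0.15 kg: origin at the centre of its foot, z up along the pin. Steel shank 16 mm diameter, 50 mm long (foot tapered to 12 mm over the last 6 mm), then a collar 30 mm diameter x 6 mm, then a round black grip 22 mm diameter x 38 mm; 94 mm over all
- long_pin_seat (a point): on the long pin's axis at the underside of its collar, 50 mm above its foot; the middle of the grip is 25 mm above this point
- short_pin: the shorter pin, same but with a shank of 24 mm (68 mm over all), standing 26 mm lower in the other socket; stays there
- blue_tape: bystander: loose roll of tape lying flat, 60 mm diameter, 19 mm high, origin under its centre
- key_set: bystander: loose folding hex key set, 26 x 85 x 20 mm, origin under its centre
- flux: bystander: loose small dropper bottle, 31 mm diameter, 90 mm high, upright, origin under its centre
Mind the look-alikes: they are no part of the job. Leave any purple or red look-alike of the long_pin alone.

How it is judged:
By the outcome, as a careful person would: the job done as asked, in the order asked, and still so for the second after the job is handed in, with the robot touching nothing.
It also fails if it takes over 53 s, if anything falls off the work surface, if the arm or the gripper's body presses on something with over 40 N, if the wrist force passes 120 N, or if a joint passes its speed limit or range.

## Working session

There is one attempt and no reset: what is moved stays moved. The work goes in short steps, Python scripts to look and compute and a tool call to move; the robot and the scene stay as the last step left them, time stands still between calls to the robot, and variables do not carry over. Pictures are saved under pics/ and viewed, at most 10 in all, crops included, and the job is handed in when it is done.

Besides the shell and the picture viewer there is one more tool, called after "Request:" as a command line: name --argument value ..., lists and objects as JSON in quotes. servo_tool: Moves the arm, as the interface text tells. Scaled input: -1 to 1 covers 250 mm each way for a shift and 90 degrees each way for a turn. Its arguments: {"type":"object","properties":{"commands":{"type":"array"},"claw":{"type":"number"},"squeeze":{"type":"number"}},"required":["commands"]}

```bash
mkdir -p pics
cat > h.py <<'E'
import numpy as np, cv2
from scipy.spatial.transform import Rotation as R
from bench import r
def cam(n):
    m=r.camera_model(n)
    if 'extrinsics' in m: T=np.array(m['extrinsics'])
    else:
        o=r.get_obs(); T=np.eye(4); T[:3,:3]=R.from_rotvec(o['orientation']).as_matrix(); T[:3,3]=o['tcp_pos']; T=T@np.array(m['hand_eye'])
    return m,T
def ray(n,uv,mt=None):
    m,T=mt or cam(n); d=T[:3,:3]@np.array([(uv[0]-m['cx'])/m['fx'],(uv[1]-m['cy'])/m['fy'],1.]); return T[:3,3],d
def atz(n,uv,z,mt=None):
    o,d=ray(n,uv,mt); return o+d*(z-o[2])/d[2]
def dep(n,uv,D,mt=None):
    o,d=ray(n,uv,mt); return o+d*D[int(round(uv[1])),int(round(uv[0]))]
def tri(rs):
    A=0;b=0
    for o,d in rs:
        d=d/np.linalg.norm(d);P=np.eye(3)-np.outer(d,d);A=A+P;b=b+P@o
    return np.linalg.solve(A,b)
E
python3 - <<'E'
from h import *
np.set_printoptions(precision=4,suppress=True)
print(r.get_obs(), r.tcp_to_tips)
pics=[]
for n in ['top','scene']:
    p,D=r.grab_frame(n); pics.append(p); np.save(f'pics/{n}.npy',D); cv2.imwrite(f'pics/{n}_raw.png',p[:,:,::-1])
    mt=cam(n); print(n,mt[1][:3,3])
    for t in ['jig','fork_hole','strap_hinge','strap_post','strap_eye','rack','long_pin','long_pin_seat','short_pin','blue_tape','key_set','flux']:
        for q in r.mark_of(n,t)[:4]:
            print(t,np.round(q['uv'],1),round(q['confidence'],2),dep(n,q['uv'],D,mt))
    print({k:mt[0][k] for k in('fx','fy','cx','cy')})
cv2.imwrite('pics/a.png',cv2.resize(pics[0],(800,600))[:,:,::-1]);cv2.imwrite('pics/b.png',cv2.resize(pics[1],(800,600))[:,:,::-1])
E
```

```text
{'clock': 0.0, 'joints': array([ 1.2179,  0.4778,  0.0224,  1.5565, -0.0115,  1.1093, -0.0831]), 'qvel': array([ 0.0003,  0.0001,  0.0006,  0.0012,  0.0007, -0.0009,  0.    ]), 'tau': array([ -0.0011, -59.6445,   1.608 , -28.1195,   0.0125,   0.0095,
        -0.    ]), 'tcp_pos': array([ 0.1634, -0.6543,  0.2493]), 'orientation': array([-3.1163, -0.3833,  0.0006]), 'contact_force': array([ 0.3202, -0.261 ,  0.2212]), 'moment': array([0.014 , 0.0375, 0.0096]), 'gripper_force': 0.0, 'grip_width': 0.08541469499555301} 0.019
top [ 0.2728 -0.1053  0.984 ]
jig [201.8 178.6] 0.73 [0.4905 0.062  0.0262]
fork_hole [227.3 170.1] 0.87 [ 0.5155 -0.0032  0.0422]
strap_hinge [166.8 170.4] 0.61 [0.4946 0.1459 0.063 ]
strap_post [183.9 184.9] 0.95 [0.4539 0.0895 0.1014]
strap_eye [199.6 215.7] 0.59 [0.3966 0.0596 0.0002]
strap_eye [383.1 223. ] 0.19 [ 0.419  -0.4094  0.0325]
rack [317.8 178.8] 0.59 [ 0.5183 -0.2381  0.0298]
long_pin [316.8 188.3] 0.7 [ 0.4925 -0.2369  0.0315]
long_pin [314.4 219.9] 0.65 [ 0.4127 -0.2387  0.0139]
long_pin [346.2 215. ] 0.63 [ 0.4315 -0.3171  0.0255]
long_pin [280.  1
[... 1095 characters left out ...]
in [276.7 265.2] 0.55 [ 0.4082 -0.2502  0.0064]
long_pin_seat [280.9 247.3] 0.96 [ 0.4134 -0.255   0.0545]
long_pin_seat [312.2 263.2] 0.83 [ 0.4251 -0.3324  0.057 ]
long_pin_seat [270.8 214.5] 0.82 [ 0.4755 -0.1527  0.0548]
long_pin_seat [306.6 229.3] 0.8 [ 0.4855 -0.2558  0.0671]
short_pin [324.4 227.9] 0.52 [ 0.5547 -0.2463  0.0337]
blue_tape [212.8 236.6] 0.8 [ 0.3517 -0.0985  0.0195]
blue_tape [304.2 249.7] 0.42 [ 0.4695 -0.2682  0.0281]
key_set [175.8 201.9] 0.63 [0.3611 0.0755 0.0212]
key_set [213.3 235.8] 0.26 [ 0.3566 -0.0933  0.0163]
flux [342.4 311.4] 0.73 [ 0.4051 -0.4322  0.0197]
{'fx': 450.4143157510698, 'fy': 450.4143157510698, 'cx': 257.5321312495638, 'cy': 196.0601231129376}
```

View pics/a.png

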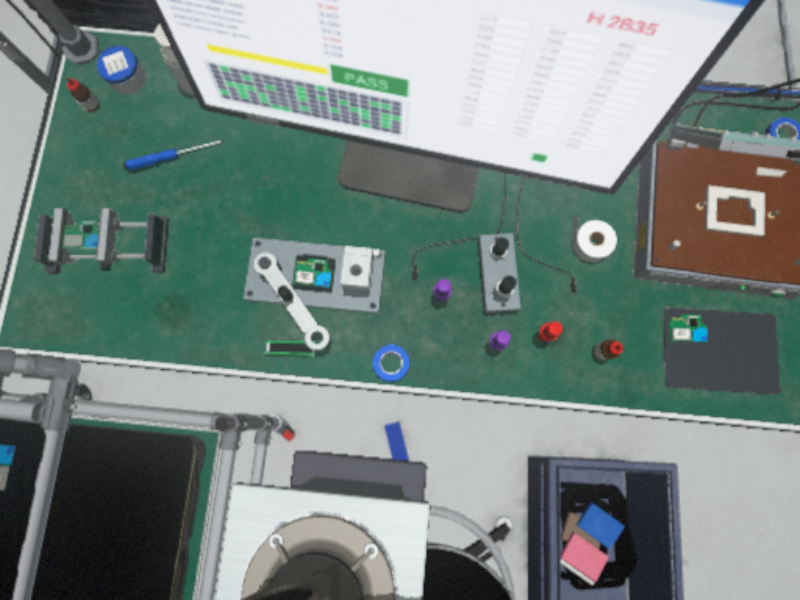

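View pics/b.png

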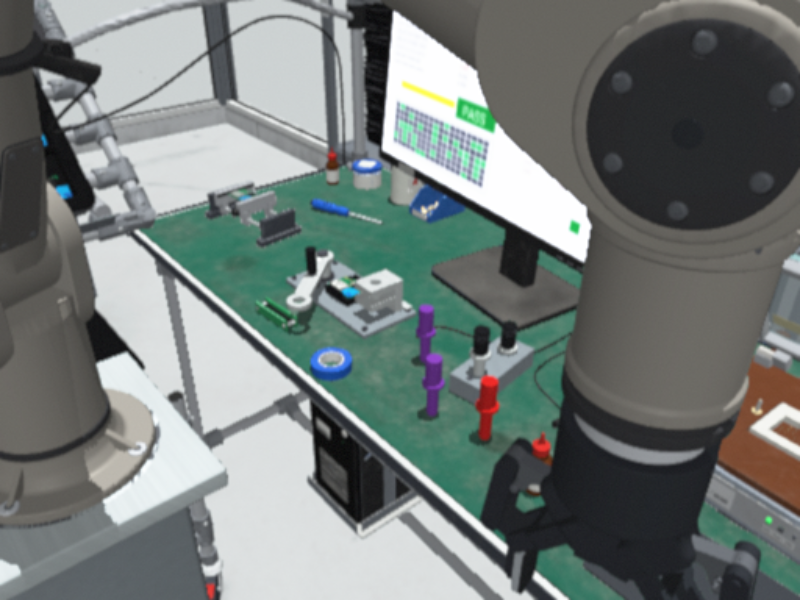

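The top view (800 px scale) shows the jig at about (315,275), with the strap swung open and its eye at (317,338). The rack is at (500,275), with one black-gripped pin near the robot at (506,288) and one far from it at (498,247). The candidates for the long pin are those two, the purple look-alikes at (443,290) and (500,341), and the red one at (551,332). In the scene view the near rack pin at (482,345) stands higher with its shank showing, while the far one at (508,335) sits low. So the near rack pin fits, and I'll confirm it with a wrist crop.

Run:
```python
from h import *
np.set_printoptions(precision=4,suppress=True)
print(r.camera_model('wrist')['hand_eye'],r.camera_model('wrist')['fx'])
for n in ['top','scene']:
    D=np.load(f'pics/{n}.npy');m,T=cam(n);v,u=np.mgrid[:384,:512]
    P=np.stack([(u-m['cx'])/m['fx']*D,(v-m['cy'])/m['fy']*D,D],-1)@T[:3,:3].T+T[:3,3]
    k=(D>0)&(P[...,0]>.33)&(abs(P[...,1]+.1)<.45)&(P[...,2]>.11)
    if n=='scene': k&=(u<350)
    for y0 in np.arange(-.5,.3,.1):
        q=P[k&(abs(P[...,1]-y0-.05)<.05)]
        if len(q): 
            i=q[:,0].argmin();print(n,round(y0,1),len(q),'nearest x',q[i],'lowest',q[q[:,2].argmin()])
t=lambda a,b:tri([ray('top',a),ray('scene',b)])
print('fork',t([227.3,170.1],[239,182.9]),'hinge',t([166.8,170.4],[203.9,164.3]),'eye',t([199.6,215.7],[191.3,191.1]),'seat',t([320.3,187.2],[306.6,229.3]))
```

```text
[[-0.0012 -0.9659 -0.2589  0.0644]
 [ 1.     -0.0009 -0.0011  0.0001]
 [ 0.0008 -0.2589  0.9659 -0.1231]
 [ 0.      0.      0.      1.    ]] 310.47991889847515
top -0.5 407 nearest x [ 0.6645 -0.4995  0.2598] lowest [ 0.7663 -0.489   0.11  ]
top -0.4 6826 nearest x [ 0.6331 -0.3837  0.1625] lowest [ 0.6369 -0.3589  0.1533]
top -0.3 6640 nearest x [ 0.6425 -0.299   0.1675] lowest [ 0.645  -0.2907  0.1539]
top -0.2 5651 nearest x [ 0.656  -0.1978  0.1595] lowest [ 0.6584 -0.1892  0.1524]
top -0.1 4811 nearest x [ 0.6674 -0.0983  0.1576] lowest [ 0.6715 -0.0744  0.1548]
top -0.0 4070 nearest x [0.6795 0.0046 0.1593] lowest [0.6885 0.0541 0.1523]
top 0.1 3443 nearest x [0.6915 0.1072 0.1663] lowest [0.6938 0.1003 0.1535]
top 0.2 1381 nearest x [0.7042 0.2    0.1642] lowest [0.7087 0.2298 0.1557]
scene -0.3 104 nearest x [ 0.649  -0.2186  0.1611] lowest [ 0.6538 -0.2154  0.1557]
scene -0.2 1541 nearest x [ 0.6505 -0.1967  0.1595] lowest [ 0.6569 -0.1732  0.1559]
scene -0.1 1830 nearest x [ 0.6629 -0.0957  0.1591] lowest [ 0.6742 -0.0464  0.1546]
scene -0.0 2104 nearest x [0.6759 0.0007 0.1686] lowest [0.683  0.0345 0.1555]
scene 0.1 1948 nearest x [0.6868 0.1002 0.1624] lowest [0.6938 0.1252 0.1558]
scene 0.2 876 nearest x [0.6991 0.2035 0.1612] lowest [0.7053 0.2253 0.1566]
fork [ 0.5069 -0.0025  0.0591] hinge [0.4972 0.1491 0.0516] eye [0.3913 0.05   0.053 ] seat [ 0.4934 -0.2442  0.0559]
```

Request:
servo_tool --commands '[[[0.854,-0.64,-0.06],[0,0,0]],[[0.854,-0.64,-0.06],[0,0,0]],[[0.854,-0.64,-0.06],[0,0,0]],[[0.854,-0.64,-0.06],[0,0,0]],[[0.854,-0.64,-0.06],[0,0,0]],[[0.854,-0.64,-0.06],[0,0,0]]]' --claw 0

```text
clock: 1.9
tcp_pos: [0.3364, -0.4432, 0.266]
orientation: [-3.116, -0.395, -0.004]
contact_force: [0.6, -1.1, 0.4]
grip_width: 0.0852
gripper_force: 0.0
```

Request:
servo_tool --commands '[[[0.854,-0.64,-0.06],[0,0,0]],[[0.854,-0.64,-0.06],[0,0,0]],[[0.854,-0.64,-0.06],[0,0,0]],[[0.854,-0.64,-0.06],[0,0,0]],[[0.854,-0.64,-0.06],[0,0,0]],[[0.854,-0.64,-0.06],[0,0,0]],[[0.854,-0.64,-0.06],[0,0,0]],[[0.854,-0.64,-0.06],[0,0,0]]]'

```text
clock: 2.7
tcp_pos: [0.5, -0.2414, 0.2802]
orientation: [3.118, 0.384, -0.001]
contact_force: [-1.0, -1.0, 0.0]
grip_width: 0.0856
gripper_force: 0.0
```

```bash
cat > look.py <<'E'
from h import *; import sys,json
np.set_printoptions(precision=4,suppress=True)
tag=sys.argv[1]; o=r.get_obs(); print(o['clock'],o['tcp_pos'],o['orientation'],o['contact_force'])
mt=cam('wrist'); p,D=r.grab_frame('wrist'); cv2.imwrite(f'pics/w{tag}.png',cv2.resize(p,(800,600),interpolation=cv2.INTER_CUBIC)[:,:,::-1]); np.save(f'pics/w{tag}.npy',D)
m,T=mt; json.dump([{k:m[k] for k in('fx','fy','cx','cy')},T.tolist()],open(f'pics/w{tag}.json','w'))
for t in sys.argv[2:]:
    for q in r.mark_of('wrist',t)[:5]: print(t,np.round(q['uv'],1),round(q['confidence'],2),dep('wrist',q['uv'],D,mt))
E
python3 look.py 1 rack long_pin long_pin_seat short_pin fork_hole
```

```text
2.7 [ 0.5    -0.2414  0.2802] [ 3.1176  0.3836 -0.0009] [-1.0292 -0.9573  0.0485]
rack [259.5 136.3] 0.74 [ 0.5345 -0.2371  0.0315]
long_pin [300.2 220.9] 0.96 [ 0.4391 -0.3169  0.0154]
long_pin [261.4 167.4] 0.95 [ 0.5065 -0.2457  0.0752]
long_pin [182.7 153.8] 0.73 [ 0.4905 -0.1509  0.0221]
long_pin [244.  222.5] 0.64 [ 0.4184 -0.2452  0.014 ]
long_pin_seat [172.2 160.1] 0.84 [ 0.4927 -0.1533  0.0819]
long_pin_seat [306.6 235.3] 0.82 [ 0.4417 -0.3158  0.071 ]
long_pin_seat [241.  235.5] 0.61 [ 0.4228 -0.2428  0.07  ]
long_pin_seat [256.4 175.7] 0.56 [ 0.5019 -0.2413  0.1024]
short_pin [265.4 112.3] 0.58 [ 0.5628 -0.2356  0.078 ]
fork_hole [ 38.7 115. ] 0.86 [0.4983 0.0104 0.0426]
```

View pics/w1.png

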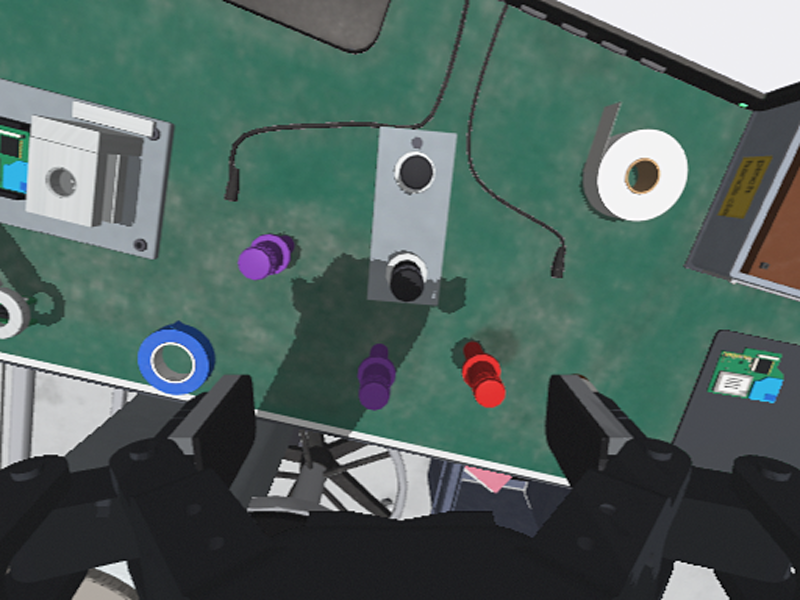

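The wrist view shows the rack with the far pin top at (414,172) and the near pin top at (407,280), plus purple pins at (262,262) and (376,385) and a red one at (488,385). Depth puts the near top at about 0.103 m and the far top at 0.078 m, so the near one is the long pin.

Request:
servo_tool --commands '[[[0.2,-0.84,0.04],[0,0,0]],[[0.2,-0.84,0.04],[0,0,0]],[[0.2,-0.84,0.04],[0,0,0]],[[0.2,-0.84,0.04],[0,0,0]],[[0.2,-0.84,0.04],[0,0,0]],[[0.2,-0.84,0.04],[0,0,0]]]'

```text
clock: 3.6
tcp_pos: [0.4978, -0.022, 0.2705]
orientation: [-3.116, -0.392, -0.001]
contact_force: [0.1, 0.1, -0.0]
grip_width: 0.0856
gripper_force: 0.0
```

```bash
python3 look.py 2 fork_hole strap_hinge strap_post strap_eye long_pin_seat
```

```text
3.6 [ 0.4978 -0.022   0.2705] [-3.1164 -0.3916 -0.0008] [ 0.1414  0.1467 -0.0376]
fork_hole [109.1 129.2] 0.73 [0.5037 0.1389 0.0613]
fork_hole [244.4 164.8] 0.72 [ 0.4929 -0.008   0.0092]
fork_hole [423.4 211. ] 0.33 [ 0.4953 -0.2339  0.0315]
strap_hinge [108.  127.2] 0.93 [0.5054 0.1405 0.0609]
strap_post [134.2 193.4] 0.64 [0.4535 0.0914 0.0967]
strap_eye [178.7 245.9] 0.84 [0.3673 0.0506 0.0151]
long_pin_seat [357.6 206.6] 0.95 [ 0.4895 -0.1377  0.0714]
long_pin_seat [443.8 222.8] 0.9 [ 0.4957 -0.2342  0.0736]
long_pin_seat [415.6 277. ] 0.62 [ 0.4207 -0.2383  0.0605]
long_pin_seat [477.6 281.7] 0.57 [ 0.4342 -0.3101  0.0633]
long_pin_seat [422.9 211.6] 0.57 [ 0.4944 -0.2337  0.0313]
```

Request:
servo_tool --commands '[[[0.0,-0.48,0.1],[0,0,0]],[[0.0,-0.48,0.1],[0,0,0]],[[0.0,-0.48,0.1],[0,0,0]],[[0.0,-0.48,0.1],[0,0,0]],[[0.0,-0.48,0.1],[0,0,0]]]'

```text
clock: 4.4
tcp_pos: [0.4691, 0.0905, 0.2453]
orientation: [3.118, 0.383, -0.0]
contact_force: [0.6, -0.5, -0.5]
grip_width: 0.0854
gripper_force: 0.0
```

```bash
python3 look.py 3 fork_hole strap_hinge strap_post strap_eye
```

```text
4.4 [0.4691 0.0905 0.2453] [ 3.1177  0.3827 -0.0002] [ 0.6458 -0.5268 -0.4625]
fork_hole [360.5 170.3] 0.67 [ 0.4984 -0.0173  0.0414]
strap_hinge [211.8 130.4] 0.89 [0.503  0.1431 0.0618]
strap_post [246.1 198. ] 0.74 [0.4565 0.0964 0.1032]
strap_eye [278.2 256.2] 0.69 [0.3611 0.034  0.0004]
```

View pics/w3.png

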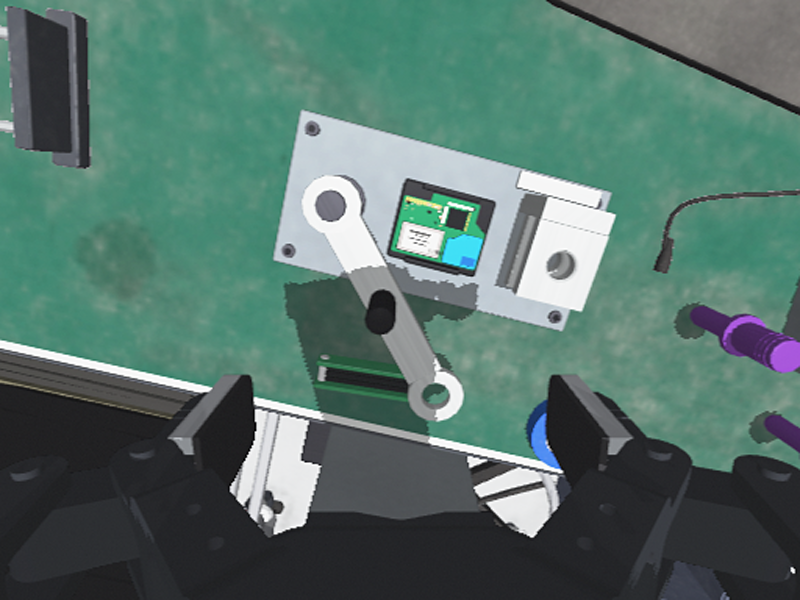

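The view from above the jig shows the hinge at (330,203), the post top at (381,300), the eye at (436,395) and the fork hole at (562,265). The strap's path to the fork is clear, and the key set lies near the eye at (365,375).

```bash
cat > tr.py <<'E'
from h import *; import json
np.set_printoptions(precision=4,suppress=True)
def W(i):
    a,b=json.load(open(f'pics/w{i}.json')); return a,np.array(b)
def top(i,c,z0,z1,rad=.025):
    m,T=W(i);D=np.load(f'pics/w{i}.npy');v,u=np.mgrid[:384,:512]
    P=np.stack([(u-m['cx'])/m['fx']*D,(v-m['cy'])/m['fy']*D,D],-1)@T[:3,:3].T+T[:3,3]
    q=P[(D>0)&(P[...,2]>z0)&(P[...,2]<z1)&(np.hypot(P[...,0]-c[0],P[...,1]-c[1])<rad)]
    return len(q),(q.min(0)+q.max(0))/2,q.mean(0),np.ptp(q,axis=0)
E
python3 - <<'E'
from tr import *
w=lambda i,uv:ray('wrist',uv,W(i))
t=lambda *a:tri([w(i,uv) for i,uv in a])
F=t((1,(38.7,115)),(2,(244.4,164.8)),(3,(360.1,170)));print('fork',F)
H=t((2,(108,127.2)),(3,(211.8,130.4)));print('hinge',H)
P=t((2,(134.2,193.4)),(3,(246.1,198)));print('post',P)
E=t((2,(178.7,245.9)),(3,(278.2,256.2)));print('eye',E)
print('pin seat',t((1,(256.4,175.7)),(2,(443.8,222.8))))
print('post top',top(2,(.455,.093),.098,.11),top(3,(.455,.093),.098,.11))
print('pin top',top(1,(.5,-.24),.097,.11),top(2,(.495,-.235),.097,.11))
# fork top plate
print('fork top',top(3,F,.064,.072,.04))
for i in(1,2,3):print('fork@68',atz('wrist',{1:(38.7,115),2:(244.4,164.8),3:(360.1,170)}[i],.068,W(i)))
for i,uv in((2,(108,127.2)),(3,(211.8,130.4))):print('hinge@54',atz('wrist',uv,.054,W(i)))
for i,uv in((2,(178.7,245.9)),(3,(278.2,256.2))):print('eye@54',atz('wrist',uv,.054,W(i)))
E
python3 - <<'E'
import cv2
p=cv2.imread('pics/scene_raw.png')
cv2.imwrite('pics/crop.png',cv2.resize(p[190:290,250:370],(720,600),interpolation=cv2.INTER_CUBIC))
E
```

```text
fork [ 0.5025 -0.007   0.0685]
hinge [0.5029 0.1445 0.0515]
post [0.4502 0.0955 0.0844]
eye [0.3866 0.0447 0.0542]
pin seat [ 0.4933 -0.2435  0.0606]
post top (271, array([0.4497, 0.0979, 0.1017]), array([0.4503, 0.0974, 0.1029]), array([0.0167, 0.0166, 0.0074])) (296, array([0.449 , 0.0983, 0.1015]), array([0.45  , 0.0984, 0.103 ]), array([0.0171, 0.0172, 0.007 ]))
pin top (386, array([ 0.4967, -0.2458,  0.1014]), array([ 0.4971, -0.2456,  0.103 ]), array([0.0213, 0.0217, 0.0077])) (419, array([ 0.4964, -0.2453,  0.1013]), array([ 0.4967, -0.2436,  0.1026]), array([0.0219, 0.023 , 0.0083]))
fork top (2690, array([ 0.5076, -0.0054,  0.0671]), array([ 0.5088, -0.005 ,  0.0674]), array([0.0643, 0.045 , 0.006 ]))
fork@68 [ 0.5028 -0.0062  0.068 ]
fork@68 [ 0.5032 -0.0077  0.068 ]
fork@68 [ 0.5013 -0.0068  0.068 ]
hinge@54 [0.5042 0.1435 0.054 ]
hinge@54 [0.5023 0.144  0.054 ]
eye@54 [0.3871 0.0447 0.054 ]
eye@54 [0.386  0.0445 0.054 ]
```

View pics/crop.png

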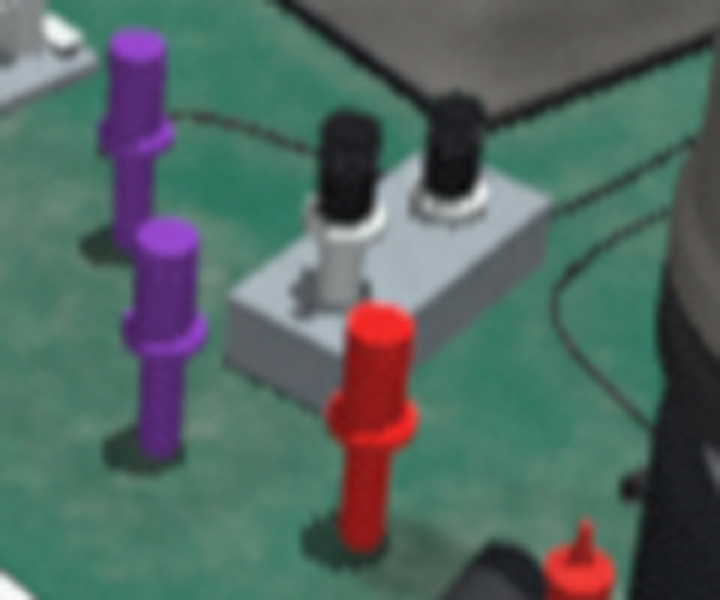

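The enlarged crop shows the near black-gripped rack pin at (348,200), with its collar and shank well above the block. The far one at (453,150) has its collar right at the block. The long pin is therefore the near one, at (0.497, -0.245). Next I go to the strap post.

Request:
servo_tool --commands '[[[-0.067,-0.046,0.2],[0,0,-0.1]],[[-0.067,-0.046,0.34],[0,0,-0.2]],[[-0.067,-0.046,0.34],[0,0,-0.3]],[[-0.067,-0.046,0.34],[0,0,-0.4]],[[-0.067,-0.046,0.34],[0,0,-0.5]],[[-0.067,-0.046,0.34],[0,0,-0.57]],[[-0.067,-0.046,0.34],[0,0,-0.57]],[[-0.067,-0.046,0.34],[0,0,-0.57]],[[-0.067,-0.046,0.5],[0,0,-0.57]],[[-0.067,-0.046,0.63],[0,0,-0.57]],[[-0.067,-0.046,0.63],[0,0,-0.57]],[[-0.067,-0.046,0.63],[0,0,-0.57]]]'

```text
clock: 5.85
tcp_pos: [0.4497, 0.0985, 0.0881]
orientation: [-2.646, -1.693, 0.002]
contact_force: [-0.8, -0.6, 0.5]
grip_width: 0.0855
gripper_force: 0.0
```

Request:
servo_tool --commands '[[[0,0,0],[0,0,0]],[[0,0,0],[0,0,0]],[[0,0,0],[0,0,0]],[[0,0,0],[0,0,0]],[[0,0,0],[0,0,0]],[[0,0,0],[0,0,0]]]' --claw 1 --squeeze 25

```text
clock: 6.45
tcp_pos: [0.4502, 0.0984, 0.0883]
orientation: [2.645, 1.695, 0.001]
contact_force: [-1.3, -0.8, 5.9]
grip_width: 0.0172
gripper_force: 25.4
```

Request:
servo_tool --commands '[[[-0.009,0.02,0],[0,0,0]],[[-0.016,0.041,0],[0,0,0]],[[-0.021,0.068,0],[0,0,0]],[[-0.025,0.096,0],[0,0,0]],[[-0.025,0.124,0],[0,0,0]],[[-0.024,0.152,0],[0,0,0]],[[-0.02,0.173,0],[0,0,0]],[[-0.015,0.193,0],[0,0,0]],[[-0.008,0.213,0],[0,0,0]],[[-0.004,0.223,0],[0,0,0]],[[-0.004,0.223,0],[0,0,0]]]'

```text
clock: 7.55
tcp_pos: [0.499, 0.073, 0.0875]
orientation: [2.645, 1.695, -0.005]
contact_force: [-3.7, -3.8, 2.5]
grip_width: 0.0174
gripper_force: 25.9
```

Request:
servo_tool --commands '[[[0.002,0.005,0],[0,0,0]],[[0.004,0.01,0],[0,0,0]],[[0.006,0.014,0],[0,0,0]],[[0.006,0.014,0],[0,0,0]]]'

```text
clock: 7.95
tcp_pos: [0.5017, 0.073, 0.0874]
orientation: [-2.645, -1.696, 0.008]
contact_force: [-6.7, -4.5, 8.1]
grip_width: 0.0171
gripper_force: 26.4
```

Request:
servo_tool --commands '[[[0.002,0.004,0],[0,0,0]],[[0.003,0.008,0],[0,0,0]],[[0.003,0.008,0],[0,0,0]]]'

```text
clock: 8.25
tcp_pos: [0.5018, 0.0729, 0.0873]
orientation: [-2.643, -1.696, 0.013]
contact_force: [-14.5, -2.4, 15.0]
grip_width: 0.0172
gripper_force: 27.4
```

Request:
servo_tool --commands '[[[0.002,0.004,0],[0,0,0]],[[0.003,0.008,0],[0,0,0]],[[0.003,0.008,0],[0,0,0]]]'

```text
clock: 8.55
tcp_pos: [0.5019, 0.0729, 0.0873]
orientation: [-2.642, -1.696, 0.019]
contact_force: [-20.1, -3.4, 22.0]
grip_width: 0.0172
gripper_force: 28.8
```

The strap is against its stop: the position has stopped changing while the force rises. I'm releasing, lifting and turning back.

Request:
servo_tool --commands '[[[0,0,0],[0,0,0]],[[0,0,0],[0,0,0]],[[0,0,0],[0,0,0]],[[0,0,0],[0,0,0]]]' --claw 0.3

```text
clock: 8.95
tcp_pos: [0.5087, 0.074, 0.0878]
orientation: [2.645, 1.695, 0.001]
contact_force: [-0.0, 0.1, 0.5]
grip_width: 0.0596
gripper_force: 0.0
```

Request:
servo_tool --commands '[[[0,0,-0.1],[0,0,0]],[[0,0,-0.25],[0,0,0]],[[0,0,-0.45],[0,0,0.1]],[[0,0,-0.6],[0,0,0.2]],[[-0.1,0,-0.7],[0,0,0.3]],[[-0.2,0,-0.7],[0,0,0.4]],[[-0.3,0,-0.7],[0,0,0.5]],[[-0.3,0,-0.7],[0,0,0.6]],[[-0.3,0,-0.7],[0,0,0.6]]]'

```text
clock: 9.85
tcp_pos: [0.4768, 0.0048, 0.263]
orientation: [3.127, 0.299, 0.001]
contact_force: [0.5, 0.8, 0.2]
grip_width: 0.0598
gripper_force: 0.0
```

```bash
python3 look.py 4 fork_hole strap_hinge strap_post long_pin_seat
python3 - <<'E'
from tr import *
print(top(4,(.503,.074),.098,.11)); print(top(4,(.497,-.245),.097,.11))
E
```

```text
9.85 [0.4768 0.0048 0.263 ] [3.1269 0.2994 0.0011] [0.489  0.7744 0.1579]
fork_hole [273.6 153.5] 0.95 [ 0.4945 -0.0136  0.0098]
strap_hinge [128.3 124.1] 0.92 [0.5022 0.1424 0.0615]
strap_post [190.6 139.6] 0.6 [0.5039 0.0701 0.1028]
long_pin_seat [483.7 199.4] 0.85 [ 0.4965 -0.2348  0.0729]
long_pin_seat [393.5 191.3] 0.77 [ 0.4881 -0.1364  0.0785]
long_pin_seat [453.2 260.8] 0.57 [ 0.4192 -0.2365  0.0622]
long_pin_seat [298.1 256.1] 0.39 [ 0.3634 -0.0752  0.0013]
(303, array([0.5017, 0.0746, 0.102 ]), array([0.5018, 0.074 , 0.1029]), array([0.0167, 0.0183, 0.0077]))
(186, array([ 0.4951, -0.2399,  0.1008]), array([ 0.4946, -0.2378,  0.1013]), array([0.0203, 0.0121, 0.0074]))
```

View pics/w4.png

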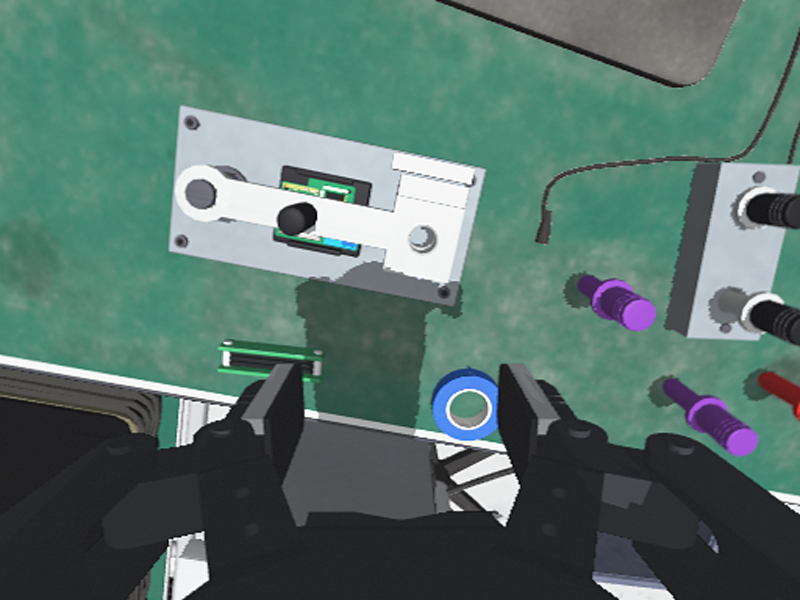

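The view shows the strap lying straight to the fork: hinge at (202,192), post at (296,218), and the hole at (422,238) open right down to the base. Next I refine the hole position and go above the pin.

Run:
```python
from tr import *
F=np.array([.5025,-.0068])
for i in(2,3,4):
    m,T=W(i);D=np.load(f'pics/w{i}.npy');v,u=np.mgrid[:384,:512]
    d=np.stack([(u-m['cx'])/m['fx'],(v-m['cy'])/m['fy'],np.ones_like(D)],-1)@T[:3,:3].T
    z=T[2,3]+d[...,2]*D
    X=T[:3,3]+d*((.068-T[2,3])/d[...,2])[...,None]
    q=X[(z<.0655)&(np.hypot(X[...,0]-F[0],X[...,1]-F[1])<.0145)][:,:2].astype(np.float32)
    print(i,len(q),cv2.minEnclosingCircle(q),q.mean(0),np.ptp(q,axis=0))
```

```text
2 221 ((0.5020405054092407, -0.004347303882241249), 0.0101148197427392) [ 0.5015 -0.0052] [0.0172 0.0174]
3 261 ((0.49756932258605957, -0.005877294577658176), 0.012528776191174984) [ 0.5011 -0.0045] [0.0175 0.024 ]
4 239 ((0.501109778881073, -0.005380293820053339), 0.00916331447660923) [ 0.5013 -0.0051] [0.0173 0.0177]
```

Request:
servo_tool --commands '[[[-0.02,0.2,0],[0,0,0]],[[-0.04,0.4,0],[0,0,0]],[[-0.06,0.6,0],[0,0,0]],[[-0.09,0.8,0],[0,0,0]],[[-0.11,0.997,0],[0,0,0]],[[-0.11,0.997,0.1],[0,0,0]],[[-0.11,0.997,0.2],[0,0,0]],[[-0.11,0.997,0.35],[0,0,0]],[[-0.11,0.997,0.41],[0,0,0]],[[-0.11,0.997,0.41],[0,0,0]]]'

```text
clock: 11.1
tcp_pos: [0.4972, -0.2433, 0.1576]
orientation: [-3.123, -0.312, 0.007]
contact_force: [-0.4, -0.0, 0.9]
grip_width: 0.0601
gripper_force: 0.0
```

Request:
servo_tool --commands '[[[0,0.004,0.1],[0,0,0]],[[0,0.004,0.2],[0,0,0]],[[0,0.004,0.278],[0,0,0]],[[0,0.004,0.278],[0,0,0]],[[0,0.004,0.278],[0,0,0]]]'

```text
clock: 11.6
tcp_pos: [0.4999, -0.2452, 0.0919]
orientation: [3.126, 0.311, 0.002]
contact_force: [0.6, 0.3, 0.2]
grip_width: 0.0597
gripper_force: 0.0
```

Request:
servo_tool --commands '[[[0,0,0],[0,0,0]],[[0,0,0],[0,0,0]],[[0,0,0],[0,0,0]],[[0,0,0],[0,0,0]],[[0,0,0],[0,0,0]],[[0,0,0],[0,0,0]]]' --claw 1 --squeeze 60

```text
clock: 12.2
tcp_pos: [0.4999, -0.2454, 0.0921]
orientation: [3.125, 0.31, 0.003]
contact_force: [-0.4, -0.1, 6.2]
grip_width: 0.0205
gripper_force: 58.4
```

Request:
servo_tool --commands '[[[0,0,-0.06],[0,0,0]],[[0,0,-0.15],[0,0,0]],[[0,0,-0.3],[0,0,0]],[[0,0,-0.47],[0,0,0]],[[0,0,-0.47],[0,0,0]],[[0.03,-0.14,-0.47],[0,0,0]],[[0.06,-0.28,-0.47],[0,0,0]],[[0.1,-0.45,-0.47],[0,0,0]],[[0.13,-0.6,-0.47],[0,0,0]],[[0.17,-0.78,-0.47],[0,0,0]],[[0.206,-0.939,-0.47],[0,0,0]],[[0.206,-0.939,-0.47],[0,0,0]],[[0.206,-0.939,-0.47],[0,0,0]],[[0.206,-0.939,-0.47],[0,0,0]]]'

```text
clock: 13.6
tcp_pos: [0.503, -0.0061, 0.2082]
orientation: [3.126, 0.308, -0.001]
contact_force: [0.3, 0.2, -1.8]
grip_width: 0.0201
gripper_force: 59.3
```

```bash
python3 look.py 5 fork_hole long_pin_seat long_pin
python3 - <<'E'
from h import *
np.set_printoptions(precision=4,suppress=True)
for n in('scene','top'):
    p,D=r.grab_frame(n); cv2.imwrite(f'pics/{n}5.png',p[:,:,::-1]); np.save(f'pics/{n}5.npy',D)
    for t in('long_pin','long_pin_seat'):
        for q in r.mark_of(n,t)[:5]: print(n,t,np.round(q['uv'],1),round(q['confidence'],2),dep(n,q['uv'],D))
p=cv2.imread('pics/scene5.png')
a=cv2.resize(p[100:230,160:320],(400,325),interpolation=cv2.INTER_CUBIC)
b=cv2.resize(cv2.imread('pics/w5.png'),(400,300))
cv2.imwrite('pics/v5.png',np.hstack([a[:300],b]))
E
```

```text
13.6 [ 0.503  -0.0061  0.2082] [ 3.1258  0.3076 -0.0013] [ 0.2549  0.2096 -1.7614]
fork_hole [256.3 190. ] 0.93 [ 0.4928 -0.0085  0.0391]
long_pin_seat [255.3 240.5] 0.96 [ 0.5103 -0.0044  0.2011]
long_pin_seat [394.  225.2] 0.67 [ 0.4901 -0.1389  0.0613]
long_pin_seat [463.8 305.2] 0.59 [ 0.4196 -0.2375  0.0565]
long_pin_seat [154.3 263.8] 0.24 [0.3832 0.0849 0.0195]
long_pin [254.4 215.1] 0.87 [ 0.514  -0.0031  0.177 ]
long_pin [437.2 285. ] 0.81 [ 0.4148 -0.2378  0.011 ]
long_pin [374.3 208.2] 0.66 [ 0.4891 -0.1417  0.0053]
long_pin [503.6 280. ] 0.52 [ 0.435  -0.3128  0.0089]
scene long_pin [275.9 263.2] 0.96 [ 0.4068 -0.2489  0.0118]
scene long_pin [307.3 280.2] 0.85 [ 0.4269 -0.3221  0.0046]
scene long_pin [235.  160.6] 0.82 [0.6312 0.1866 0.0041]
scene long_pin [267.  229.3] 0.8 [ 0.4799 -0.136   0.0018]
scene long_pin [213.5 234.1] 0.5 [ 0.3573 -0.0934  0.0209]
scene long_pin_seat [276.3 249.2] 0.85 [ 0.4022 -0.2534  0.0542]
scene long_pin_seat [316.1 243.9] 0.73 [ 0.4385 -0.326   0.0939]
scene long_pin_seat [238.4 141.8] 0.69 [ 0.4907 -0.016   0.1811]
scene long_pin_seat [270.2 210.9] 0.65 [ 0.4741 -0.1518  0.0647]
scene long_pin_seat [312.2 263. ] 0.65 [ 0.4256 -0.3319  0.057 ]
top long_pin [345.9 214.1] 0.53 [ 0.4294 -0.3105  0.0514]
top long_pin [281.7 186.8] 0.42 [ 0.4764 -0.1444  0.0815]
top long_pin_seat [283.6 185.9] 0.63 [ 0.4764 -0.1483  0.0932]
top long_pin_seat [349.4 212.5] 0.6 [ 0.4313 -0.3151  0.0686]
top long_pin_seat [322.2 216.5] 0.45 [ 0.4115 -0.246   0.091 ]
top long_pin_seat [250.6 232.5] 0.42 [ 0.2993 -0.0975  0.7037]
```

View pics/v5.png

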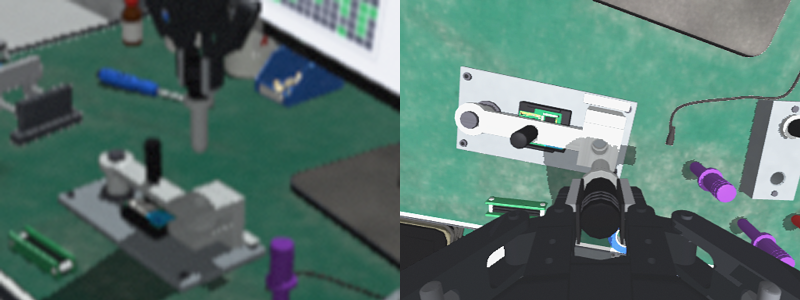

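The left panel (scene) shows the pin held upright above the fork at (200,125). The right panel (wrist) shows its shank at (600,150), just over the fork. Next I fit the shank axis from the depth.

```bash
cat > fit.py <<'E'
from tr import *
from scipy.optimize import least_squares
def cloud(D,m,T):
    v,u=np.mgrid[:384,:512]
    return (np.stack([(u-m['cx'])/m['fx']*D,(v-m['cy'])/m['fy']*D,D],-1)@T[:3,:3].T+T[:3,3])[D>0]
def shank(P,c,z0,z1):
    q=P[(P[:,2]>z0)&(P[:,2]<z1)&(np.hypot(P[:,0]-c[0],P[:,1]-c[1])<.016)]
    zm=(z0+z1)/2
    f=lambda p:np.hypot(q[:,0]-p[0]-p[2]*(q[:,2]-zm),q[:,1]-p[1]-p[3]*(q[:,2]-zm))-.008
    s=least_squares(f,[*c,0,0],loss='soft_l1',f_scale=.0005)
    return len(q),s.x,np.median(abs(f(s.x)))
E
python3 - <<'E'
from fit import *
m,T=W(5);P=cloud(np.load('pics/w5.npy'),m,T);c=(.4995,-.0055)
q=P[(np.hypot(P[:,0]-c[0],P[:,1]-c[1])<.02)&(P[:,2]>.09)];print('foot z',np.percentile(q[:,2],[0,1,5,50]))
print('wrist',shank(P,c,.134,.17))
m,T=cam('scene');P=cloud(np.load('pics/scene5.npy'),m,T)
q=P[(np.hypot(P[:,0]-c[0],P[:,1]-c[1])<.02)&(P[:,2]>.09)];print('foot z',np.percentile(q[:,2],[0,1,5,50]))
print('scene',shank(P,c,.134,.17))
E
```

```text
foot z [0.1308 0.1425 0.1813 0.2261]
wrist (220, array([ 0.4995, -0.0066,  0.0049,  0.007 ]), np.float64(0.00011941051817795836))
foot z [0.1277 0.1329 0.1439 0.2239]
scene (96, array([ 0.4994, -0.0065, -0.0263,  0.0024]), np.float64(0.0005643388005869146))
```

Request:
servo_tool --commands '[[[0.0085,-0.004,0],[0,0,0]],[[0.0085,-0.004,0.1],[0,0,0]],[[0.0085,-0.004,0.17],[0,0,0]],[[0.0085,-0.004,0.2],[0,0,0]],[[0.0085,-0.004,0.2],[0,0,0]],[[0.0085,-0.004,0.2],[0,0,0]]]'

```text
clock: 14.7
tcp_pos: [0.5058, -0.0032, 0.1589]
orientation: [-3.126, -0.31, -0.001]
contact_force: [0.2, 0.2, -2.2]
grip_width: 0.0207
gripper_force: 59.3
```

```bash
python3 look.py 6
python3 - <<'E'
from fit import *
m,T=W(6);P=cloud(np.load('pics/w6.npy'),m,T);c=(.501,-.0055)
print('wrist',shank(P,c,.085,.118))
E
```

```text
14.7 [ 0.5058 -0.0032  0.1589] [-3.1262 -0.3102 -0.0013] [ 0.1621  0.1873 -2.2481]
wrist (221, array([ 0.5024, -0.0036,  0.0013,  0.0055]), np.float64(0.00011074721245985658))
```

Request:
servo_tool --commands '[[[-0.0055,0.0055,0],[0,0,0]],[[-0.0055,0.0055,0],[0,0,0]],[[-0.0055,0.0055,0.02],[0,0,0]],[[-0.0055,0.0055,0.04],[0,0,0]],[[-0.0055,0.0055,0.06],[0,0,0]],[[-0.0055,0.0055,0.08],[0,0,0]],[[-0.0055,0.0055,0.08],[0,0,0]]]'

```text
clock: 15.45
tcp_pos: [0.5037, -0.005, 0.1374]
orientation: [-3.126, -0.31, 0.002]
contact_force: [-0.6, 0.3, -1.6]
grip_width: 0.0203
gripper_force: 59.3
```

The foot is in the upper plate with no extra force, so I continue down.

Request:
servo_tool --commands '[[[0,0,0.02],[0,0,0]],[[0,0,0.04],[0,0,0]],[[0,0,0.06],[0,0,0]],[[0,0,0.06],[0,0,0]]]'

```text
clock: 15.85
tcp_pos: [0.5037, -0.0051, 0.1225]
orientation: [-3.126, -0.31, 0.002]
contact_force: [1.0, 0.4, -1.2]
grip_width: 0.0206
gripper_force: 59.3
```

Request:
servo_tool --commands '[[[0,0,0.02],[0,0,0]],[[0,0,0.04],[0,0,0]],[[0,0,0.04],[0,0,0]]]'

```text
clock: 16.15
tcp_pos: [0.5037, -0.0051, 0.1126]
orientation: [-3.126, -0.31, 0.002]
contact_force: [-0.8, 0.2, -1.8]
grip_width: 0.0204
gripper_force: 59.3
```

Request:
servo_tool --commands '[[[0,0,0.012],[0,0,0]],[[0,0,0.024],[0,0,0]],[[0,0,0.036],[0,0,0]],[[0,0,0.044],[0,0,0]],[[0,0,0.05],[0,0,0]],[[0,0,0.05],[0,0,0]]]'

```text
clock: 16.75
tcp_pos: [0.5041, -0.005, 0.1006]
orientation: [-3.126, -0.31, 0.001]
contact_force: [-0.1, -1.0, -1.8]
grip_width: 0.0205
gripper_force: 59.3
```

Request:
servo_tool --commands '[[[0,0,0.006],[0,0,0]],[[0,0,0.01],[0,0,0]],[[0,0,0.01],[0,0,0]]]'

```text
clock: 17.05
tcp_pos: [0.5044, -0.005, 0.1001]
orientation: [3.125, 0.31, 0.001]
contact_force: [-6.0, 0.2, 18.7]
grip_width: 0.0203
gripper_force: 61.9
```

The collar is on the fork: the force rises at the expected height. I'm letting go and lifting.

Request:
servo_tool --commands '[[[0,0,-0.004],[0,0,0]],[[0,0,-0.004],[0,0,0]],[[0,0,-0.004],[0,0,0]],[[0,0,-0.004],[0,0,0]]]' --claw 0.35

```text
clock: 17.45
tcp_pos: [0.5043, -0.005, 0.0992]
orientation: [-3.126, -0.31, -0.0]
contact_force: [-0.0, 0.8, 0.1]
grip_width: 0.0552
gripper_force: 0.0
```

Request:
servo_tool --commands '[[[0,0,-0.08],[0,0,0]],[[0,0,-0.2],[0,0,0]],[[0,0,-0.35],[0,0,0]],[[0,0,-0.5],[0,0,0]],[[-0.12,0,-0.65],[0,0,0]],[[-0.12,0,-0.65],[0,0,0]],[[-0.12,0,-0.65],[0,0,0]]]'

```text
clock: 18.15
tcp_pos: [0.4749, -0.0112, 0.2624]
orientation: [3.125, 0.309, 0.003]
contact_force: [-0.2, -0.3, 0.3]
grip_width: 0.0555
gripper_force: 0.0
```

```bash
python3 look.py 7 long_pin_seat
python3 - <<'E'
from fit import *
print('grip top',top(7,(.501,-.005),.105,.13)); print('post',top(7,(.502,.074),.098,.11)); print('short',top(7,(.563,-.236),.07,.085,.03))
m,T=W(7);P=cloud(np.load('pics/w7.npy'),m,T)
h=np.hypot(P[:,0]-.501,P[:,1]+.005);q=P[(h>.0125)&(h<.0145)&(P[:,2]>.06)&(P[:,2]<.085)];print('collar top z',np.percentile(q[:,2],[5,50,95]))
q=P[(h>.017)&(h<.02)&(P[:,2]>.06)];print('fork top z',np.median(q[:,2]))
E
```

```text
18.15 [ 0.4749 -0.0112  0.2624] [3.1255 0.3091 0.0032] [-0.1802 -0.344   0.2982]
long_pin_seat [505.4 256.1] 0.88 [ 0.4352 -0.3123  0.0584]
long_pin_seat [439.6 258.7] 0.82 [ 0.4187 -0.2363  0.0621]
long_pin_seat [254.1 151.8] 0.76 [ 0.5034 -0.0039  0.112 ]
long_pin_seat [380.4 185.2] 0.56 [ 0.4904 -0.1385  0.0752]
grip top (485, array([ 0.5011, -0.0053,  0.1094]), array([ 0.5015, -0.0052,  0.1111]), array([0.0219, 0.022 , 0.0078]))
post (316, array([0.5014, 0.0745, 0.1018]), array([0.5018, 0.0738, 0.103 ]), array([0.0174, 0.0176, 0.007 ]))
short (491, array([ 0.5648, -0.2346,  0.0746]), array([ 0.5649, -0.2327,  0.0763]), array([0.0217, 0.0224, 0.009 ]))
collar top z [0.0699 0.0735 0.0745]
fork top z 0.3282177635472803
```

View pics/w7.png

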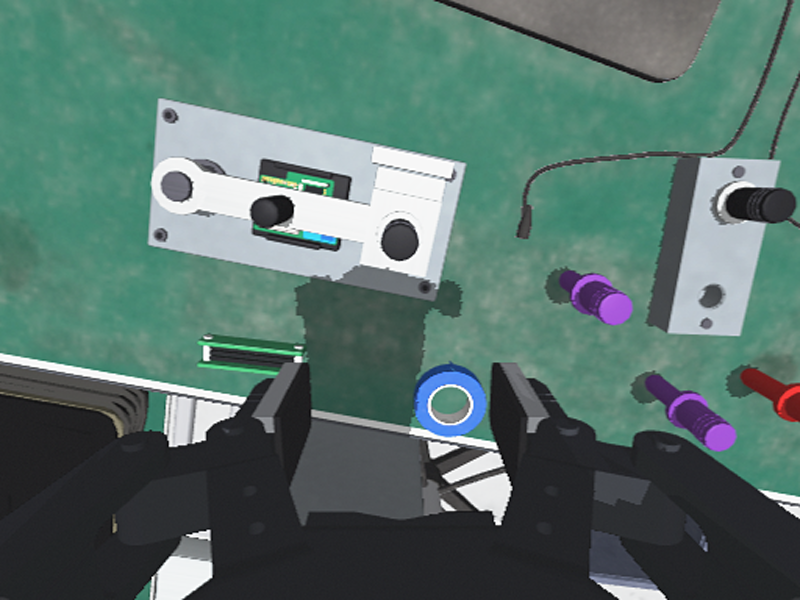

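The pin stands in the fork with its top at (400,238). Its grip top reads about 0.113 m (0.112 if flush), with the same +1 mm bias seen on the post, and the collar top is at 0.074 m. So it is seated, and the short pin is still in the rack at (735,202).

```bash
python3 -c "
from bench import r
print(r.hand_in())"
```

```text
the job is handed in; nothing more can be done
None
```

I handed the job in at about 18 s: the strap is home against its stop, the long pin is through fork, eye and fork with its collar flush, the short pin is still in the rack, and nothing lying about was touched; the hand-in returned no verdict.

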